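# Present the edge of a brass blank to the magnifier

## Task

The brass blank's edge is to be inspected: with closed fingertips, push the blank gently over the ledge until its long side lies flush along the fence and about a third of its length sticks out past the ledge's end on the magnifier's side. Only push it, never grip or lift it; leave it lying flat and still, and do not disturb the other things.

Things in the scene. Friction and masses are not known exactly. Their poses are not given: they have to be found in the camera images.
- ledge: blue metal ledge, fixed. Origin at bench level under its middle; local y runs along it, local x across it, away from the robot at yaw 0 (turned up to 23 deg either way). Flat top 60 above the bench, from x = -70 to +48 and y = -110 to +110, open at both ends. Aluminium fence, 10 high above the top, 12 thick, along the whole far side; its face towards the robot is at x = +48
- blank: flat brass blank, 60 (local x) x 90 (local y) x 5 thick, 0.16 to 0.32 kg, four dark dots near its corners, loose on the ledge top about midway, long side roughly along the ledge, a little askew and 14 to 24 short of the fence. Origin at the centre of its underside; slides under 1 to 4 N. When against the fence its centre is at ledge x = +18
- magnifier: edge magnifier, fixed to the bench about 95 beyond one end of the ledge (either end): upright round lens of 68 over its dark rim, centre 75 above the bench, facing along the ledge, on a dark round foot of 64 dia; 109 high in all. Origin at the centre of its underside
- clamp: blue movement clamp with a brass knurled knob on top, 68 dia steel foot, 80 high, fixed to the bench about 95 beyond the other end of the ledge. Origin at the centre of its underside
- thumb_nut: small knurled brass thumb nut, 20 dia x 18 high, standing on the ledge near its front left corner; origin at the centre of its underside
- knurled_cap: knurled steel cap, 52 dia x 30 high, on the bench in front of the ledge (robot side); origin at the centre of its underside
- case_ring: white plastic ring, 44 outer dia x 12 high, on the bench in front of the ledge; origin at the centre of its underside
- oil_jar: small amber glass jar, 44 dia x 55 high, on the bench behind the ledge; origin at the centre of its underside
- dust_bulb: black rubber dust blower bulb standing on its base, 60 dia x 85 high, on the bench behind the ledge; origin at the centre of its underside
- screwdriver: small screwdriver, 130 long, lying on the bench behind the ledge; origin under its middle
Things that resemble listed ones, but are neither listed nor needed, are in the scene too. Of the things shaped like the blank, the brass one is meant. What is shaped like the magnifier but orange is not meant.

How it is judged:
At the end, for the whole second after the job is handed in: The blank lies flat and at rest on the ledge, its long side within 4 mm of the fence and within 0.06 rad of its direction, and sticks out 19 to 41 mm past the end of the ledge nearest the magnifier (x of blank in the frame of ledge between 0.014 and 0.021 m and angle between the y axis of blank and the y axis of ledge, either way round below 0.06 rad and z of blank in the frame of ledge between 0.0575 and 0.0635 m and angle between blank's own z axis and vertical below 0.04 rad and linear speed of blank below 0.01 m/s and angular speed of blank below 0.1 rad/s and ((y of magnifier in the frame of ledge above 0 m and y of blank in the frame of ledge between 0.084 and 0.106 m) or (y of magnifier in the frame of ledge below 0 m and y of blank in the frame of ledge between -0.106 and -0.084 m))); the robot touches nothing.
It fails at once if the blank is lifted off the ledge (z of blank in the frame of ledge above 0.067 m).
It fails at once if the blank is tipped or falls off (angle between blank's own z axis and vertical above 0.15 rad or z of blank in the frame of ledge below 0.05 m).
It fails at once if the blank is gripped hard or rammed (over 35 N) (contact force between the fingers and blank above 35 N).
It fails at once if a bystander is moved by more than 15 mm (distance of any of thumb_nut, knurled_cap, case_ring, oil_jar, dust_bulb, screwdriver from where it was at the start of the episode above 0.015 m).
It also fails if it takes over 58 s, if anything falls off the work surface, if the arm or the gripper's body presses on something with over 40 N, if the wrist force passes 120 N, or if a joint passes its speed limit or range.

## Robot

A 6-joint arm with a two-finger parallel gripper is mounted at the origin on the work surface. World frame = base frame: x ahead of the robot, y to its left, z up, the work surface at z = 0. Lengths are in m, angles in rad, forces in N, time in s.
With the tool pointing down it reaches from about 0.15 to 0.775 m from the base axis. Payload 6.1 kg.
Tool frame: the origin (TCP) lies at the very end of the fingers, on their centre line; the grasp point (between the pads) lies bot.pinch_z behind it (bot.pinch_z is the distance from the TCP to the grasp point, in m); x points along the fingers, y is the direction in which the jaws open and shut, and the axes are right-handed (so a half turn about x gives the same grasp; the last joint's range is limited). The gripper opens to 85 mm and grips with 20 to 120 N. Pads are 22 mm wide; open, the fingers measure 114 mm over their backs; the gripper's body (76 mm by 85 mm) begins 54 mm behind the grasp point. The pads swing forward as they close: fully open they stand 13 mm farther back than shut.
Start: joints at [1.285, 0.126, -0.04, 1.405, 0, 1.571], TCP at [0.148, 0.504, 0.231] pointing down, gripper open.
Joint ranges: [-2.72, 2.72], [-0.95, 1.95], [-1.27, 1.35], [-1.78, 2.02], [-1.46, 1.47], [-3.14, 3.14]. Speed limits (rad/s): [2.39, 2.39, 3.01, 3.14, 3.14, 3.14].

## Interface

Orientations are given as a unit quaternion [x, y, z, w].
In Python, from station import bot, viewer gives the robot as it stands.
- The arm moves only by the tool drive_tool, never from a script. Its argument "plan" is text: rows parted by semicolons, each of 5 numbers parted by spaces: the opening, from 0 (shut) to 1 (fully open), then the shift along the tool's x, y, z normalised to -1 to 1, where 1 is 0.1 m, then the turn about the tool's x normalised to -1 to 1, where 1 is 1.5 rad. In form: hand dx dy dz spin; .... A call has 1 to 5 rows; each row is the pose to reach, as a shift and turn from the pose commanded when the call began, along the tool's axes at that moment; what a row does not reach only later rows make up. A row lasts 1/10 s, in which the tool goes at most 50 mm and 8.59 degrees, less where a joint would pass 70% of its speed; a pose out of reach is approached as far as the arm can. A call with a number of a shift or a turn outside -1 to 1 is refused whole. A call with a gripper value outside its range is refused whole. The fingers move at their own pace and stop on an object; "grip_force" is the grip in N (left out, the last holds). Time passes only in rows, so rows that repeat a pose let the fingers close. It gives the time, the measured TCP pose, the force and the opening at its end, in the units of the state.
- bot.read_state(): the state, without advancing time (a new reading comes with each control period).
- viewer.grab_frame(name): name is "scene" or "top" or "wrist"; returns (picture, depth): 384x512x3 uint8, red, green, blue; 384x512 float32, m along the optical axis (not along the pixel's ray), 0 where there is no reading.
- viewer.camera_info(name): a dict with "vertical_fov" (degrees; the focal length in pixels is half the picture's height over the tangent of half this angle, whatever the lens; pixels are square), "cx", "cy" (the principal point, pixels), "position" and "orientation" of the camera in the world. Camera axes: x right, y down, z forward; pixel columns grow to the right and rows downward; lengths in m; the calibration is good to about 2 mm. A picture is of the moment at which its call begins: read the wrist's pose just before it. camera_info takes no time and is no camera call; for the wrist camera it gives the pose at the moment of the call.
- bot.sign_off(): hands the job in, once; it reports no verdict.
The state is a dict: "t": time; "qpos": joint angles; "joint_vel": joint speeds; "effort": joint torques, N m; "tcp_pos": TCP position; "ee_rot": TCP orientation; "force": force on the tool from outside, world axes, zero at the start; "moment": the same for the moment, N m; "gripper_width": finger opening in m.
Only numpy, scipy, OpenCV 4.12 (cv2) and the standard library are available. Lean on these libraries where they do the work, as an engineer would, in place of code of your own. Each camera call takes 0.05 s, during which the arm holds its last target.

## Working session

There is one attempt and no reset: what is moved stays moved. The work goes in short steps, Python scripts to look and compute and a tool call to move; the robot and the scene stay as the last step left them, time stands still between calls to the robot, and variables do not carry over. Pictures are saved under pics/ and viewed, and the job is handed in when it is done.

Besides the shell and the picture viewer there is one more tool, called after "Emit:" in YAML: its name, and indented under it one key for each argument. drive_tool: Moves the arm, as the interface text tells. Its arguments: {"type":"object","properties":{"plan":{"type":"string"},"grip_force":{"type":"number"}},"required":["plan"]}

```bash
mkdir -p pics; ls; cat > h.py <<'E'
import numpy as np, cv2
from station import bot, viewer
from scipy.spatial.transform import Rotation as R
def K(n):
    c=viewer.camera_info(n); f=192/np.tan(np.radians(c['vertical_fov'])/2)
    return f,c['cx'],c['cy'],np.array(c['position']),R.from_quat(c['orientation']).as_matrix()
def pts(n,depth,k=None):
    f,cx,cy,p,M=k or K(n); v,u=np.mgrid[:384,:512]
    d=np.stack([(u-cx)/f*depth,(v-cy)/f*depth,depth],-1)
    return d@M.T+p
def ray(n,uv,z,k=None):
    f,cx,cy,p,M=k or K(n); uv=np.atleast_2d(uv).astype(float)
    d=np.c_[(uv[:,0]-cx)/f,(uv[:,1]-cy)/f,np.ones(len(uv))]@M.T
    return p+d*((z-p[2])/d[:,2])[:,None]
E
python3 - <<'E'
from h import *
s=bot.read_state(); print({k:np.round(v,3) for k,v in s.items()}); print(bot.pinch_z)
for n in['scene','top']:
    k=K(n); im,d=viewer.grab_frame(n); np.savez('pics/'+n,im=im,d=d); print(n,viewer.camera_info(n))
    cv2.imwrite(f'pics/{n}0.png',im[:,:,::-1])
E
```

```text
pics
{'t': np.float64(0.0), 'qpos': array([ 1.285,  0.126, -0.041,  1.405,  0.   ,  1.571]), 'joint_vel': array([ 0.001, -0.001,  0.001,  0.   , -0.001,  0.001]), 'effort': array([-1.0000e-03, -4.3592e+01,  3.5292e+01,  1.7000e-02, -0.0000e+00,
       -0.0000e+00]), 'tcp_pos': array([0.148, 0.503, 0.231]), 'ee_rot': array([ 0.1  ,  0.7  , -0.101,  0.7  ]), 'force': array([ 0.43 , -0.304, -0.082]), 'moment': array([-0.102, -0.032, -0.028]), 'gripper_width': np.float64(0.085)}
0.0187
scene {'vertical_fov': 48.64125310590265, 'cx': 254.7540779258776, 'cy': 189.94081718868307, 'position': array([0.86515376, 0.35525126, 0.73493845]), 'orientation': array([ 0.35843461,  0.88814654, -0.26876974, -0.10238738])}
top {'vertical_fov': 48.227186645863014, 'cx': 255.01892649298676, 'cy': 202.3020862649386, 'position': array([0.52338839, 0.06039809, 0.94825231]), 'orientation': array([-0.69709967,  0.71634118, -0.02980774,  0.00434354])}
```

View pics/scene0.png

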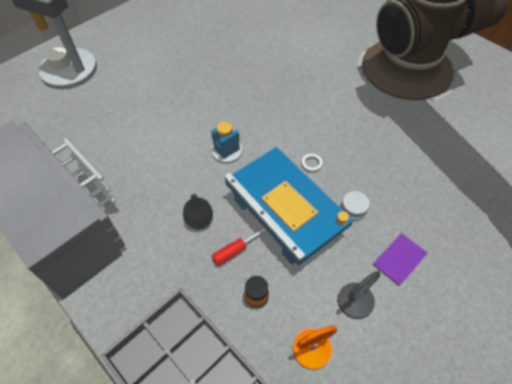

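View pics/top0.png

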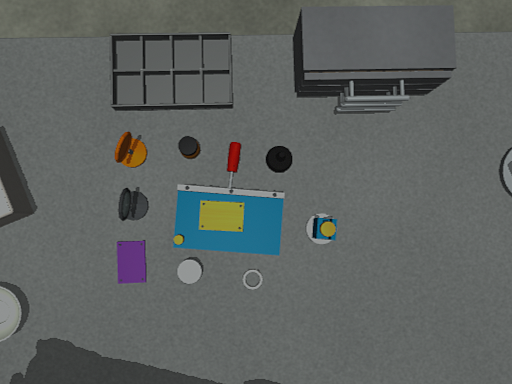

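The top view (up = +x, left = +y) shows the brass blank at (222,216) on the blue ledge. The look-alike is a purple plate at (131,262), which is not meant. The dark magnifier is at (133,205), on the +y end, and the orange decoy is at (131,150). The clamp is at (322,229) and the thumb nut at (179,240). Next I'll measure.

```bash
cat > m.py <<'E'
from h import *
def rect(n,mask,z,k=None):
    c=max(cv2.findContours(mask.astype(np.uint8),cv2.RETR_EXTERNAL,cv2.CHAIN_APPROX_NONE)[0],key=cv2.contourArea)[:,0]
    w=ray(n,c,z,k)[:,:2]; return cv2.minAreaRect((w*1000).astype(np.float32)),c,w
E
python3 - <<'E'
from m import *
for n in['top','scene']:
    z=np.load(f'pics/{n}.npz'); im=z['im'];d=z['d']; h=cv2.cvtColor(im,cv2.COLOR_RGB2HSV)
    P=pts(n,d)
    y=(h[...,0]>15)&(h[...,0]<35)&(h[...,1]>120)&(h[...,2]>90)
    b=(h[...,0]>93)&(h[...,0]<112)&(h[...,1]>140)
    L,_,_=rect(n,b|y,0.06); 
    nn,lab,st,ce=cv2.connectedComponentsWithStats(y.astype(np.uint8))
    for i in range(1,nn):
        if st[i,4]>40:
            m=lab==i; q=P[m&(d>0)]; print(n,ce[i].round(),st[i,4],'zmed',np.median(q[:,2]).round(4),'ctr',np.median(q,0).round(4),rect(n,m,.065)[0])
    print('ledge',L, 'z',np.median(P[b&(d>0)],0))
z=np.load('pics/top.npz');P=pts('top',z['d'])
for nm,u,v in[('mag',138,208),('magrim',125,203),('nut',179,240),('cap',189,271),('clamp',328,229),('fenceL',183,189),('fenceR',278,194),('bulb',279,158),('jar',189,147),('sd',234,150)]: print(nm,P[v,u].round(3))
im=z['im'][100:300,90:350,::-1]; cv2.imwrite('pics/crop0.png',cv2.resize(im,None,fx=3,fy=3,interpolation=cv2.INTER_CUBIC))
E
```

```text
top [136. 156.] 324 zmed 0.0085 ctr [0.6758 0.2804 0.0085] ((666.8416137695312, 269.37615966796875), (33.9599609375, 56.87177276611328), 46.758026123046875)
top [221. 216.] 1212 zmed 0.0639 ctr [0.5403 0.0982 0.0639] ((540.2916870117188, 98.05917358398438), (87.7098617553711, 59.10868835449219), 85.8687744140625)
top [327. 229.] 178 zmed 0.0784 ctr [ 0.5071 -0.117   0.0784] ((506.5042724609375, -119.45474243164062), (29.1673583984375, 28.974327087402344), 87.96470642089844)
top [178. 239.] 68 zmed 0.0765 ctr [0.4951 0.1856 0.0765] ((494.81451416015625, 186.33372497558594), (18.29011344909668, 16.28489875793457), 88.33490753173828)
ledge ((525.6267700195312, 84.65882873535156), (218.48944091796875, 117.03633117675781), 83.99776458740234) z [0.51505905 0.0568913  0.05867476]
scene [37. 22.] 42 zmed 0.1406 ctr [ 0.6388 -0.6114  0.1406] ((608.344482421875, -739.7110595703125), (77.33484649658203, 8.011311531066895), 79.85688781738281)
scene [224. 128.] 144 zmed 0.08 ctr [ 0.5107 -0.1152  0.08  ] ((502.28656005859375, -125.53085327148438), (33.818607330322266, 27.240808486938477), 48.9609
[... 353 characters left out ...]
] 104 zmed 0.0094 ctr [0.6914 0.2706 0.0094] ((702.2158203125, 277.80401611328125), (43.93439483642578, 12.862801551818848), 6.702407360076904)
scene [315. 357.] 541 zmed 0.0097 ctr [0.6945 0.307  0.0097] ((705.546875, 311.6000061035156), (28.3966121673584, 55.18089294433594), 71.78359985351562)
ledge ((524.4680786132812, 86.90243530273438), (221.6649169921875, 114.01285552978516), 82.94261932373047) z [0.52010826 0.08025494 0.06021802]
mag [0.563 0.28  0.01 ]
magrim [0.57  0.289 0.082]
nut [0.493 0.184 0.075]
cap [0.425 0.171 0.029]
clamp [ 0.507 -0.119  0.077]
fenceL [0.597 0.175 0.065]
fenceR [ 0.581 -0.02   0.071]
bulb [ 0.656 -0.024  0.069]
jar [0.685 0.162 0.056]
sd [0.682 0.069 0.024]
```

View pics/crop0.png

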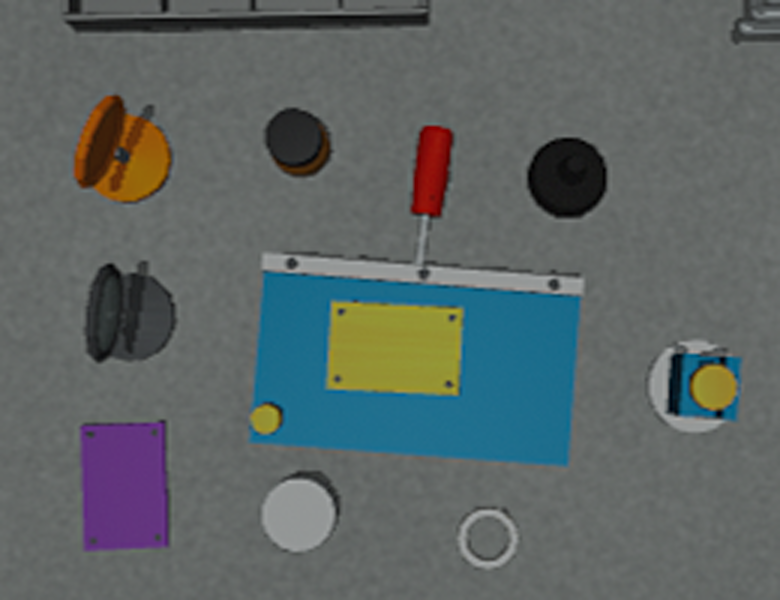

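```bash
cat > ledge.py <<'E'
from m import *
def line(p):
    vx,vy,x0,y0=cv2.fitLine(p.astype(np.float32),cv2.DIST_HUBER,0,1e-4,1e-4).ravel(); return np.array([vx,vy]),np.array([x0,y0])
def sides(w,r,tol=.006,lo=.25):
    (cx,cy),(a,b),ang=r; t=np.radians(ang); 
    if a<b: a,b=b,a; t+=np.pi/2
    u=np.array([np.cos(t),np.sin(t)]); 
    if u[1]<0:u=-u
    n=np.array([u[1],-u[0]]) # away from robot
    q=w*1000-[cx,cy]; s=q@u; d=q@n; o={}
    o['far']=w[(abs(s)<a*.4)&(d>b/2-6)]; o['near']=w[(abs(s)<a*.4)&(d<-b/2+6)]
    o['left']=w[(abs(d)<b*.35)&(s>a/2-6)]; o['right']=w[(abs(d)<b*.35)&(s<-a/2+6)]
    return {k:line(v) for k,v in o.items()}
def masks(im):
    h=cv2.cvtColor(im,cv2.COLOR_RGB2HSV)
    y=(h[...,0]>15)&(h[...,0]<35)&(h[...,1]>120)&(h[...,2]>90)
    b=(h[...,0]>93)&(h[...,0]<112)&(h[...,1]>140)
    return y,b
def big(m,seed=None):
    n,l,s,c=cv2.connectedComponentsWithStats(m.astype(np.uint8)); return l==(1+np.argmax(s[1:,4]))
def deg(l): return np.degrees(np.arctan2(*(l[0]*np.sign(l[0][1]))[::-1]))
E
python3 - <<'E'
from ledge import *
for n in['top','scene']:
    im=np.load(f'pics/{n}.npz')['im']; y,b=masks(im)
    l=big(b|y); r,c,w=rect(n,l,.06); S=sides(w,r)
    print(n,'L',{k:(deg(v).round(2),v[1].round(4)) for k,v in S.items()},r)
    yb=big(y) if n=='top' else big(y)
    r,c,w=rect(n,yb,.065); S=sides(w,r)
    print(n,'B',{k:(deg(v).round(2),v[1].round(4)) for k,v in S.items()},r)
s=bot.read_state(); print(R.from_quat(s['ee_rot']).as_matrix().round(3))
E
```

```text
top L {'far': (np.float32(84.04), array([0.5848, 0.0977], dtype=float32)), 'near': (np.float32(84.07), array([0.4685, 0.0902], dtype=float32)), 'left': (np.float32(174.47), array([0.5369, 0.1917], dtype=float32)), 'right': (np.float32(174.2), array([ 0.5131, -0.0228], dtype=float32))} ((525.6267700195312, 84.65882873535156), (218.48944091796875, 117.03633117675781), 83.99776458740234)
top B {'far': (np.float32(85.85), array([0.569 , 0.0998], dtype=float32)), 'near': (np.float32(85.97), array([0.5117, 0.0989], dtype=float32)), 'left': (np.float32(174.92), array([0.5426, 0.1407], dtype=float32)), 'right': (np.float32(178.48), array([0.5353, 0.0556], dtype=float32))} ((540.2916870117188, 98.05917358398438), (87.7098617553711, 59.10868835449219), 85.8687744140625)
scene L {'far': (np.float32(83.91), array([0.579 , 0.0829], dtype=float32)), 'near': (np.float32(84.08), array([0.4711, 0.0936], dtype=float32)), 'left': (np.float32(174.52), array([0.5402, 0.1949], dtype=float32)), 'right': (np.float32(173.59), array([ 0.5117, -0.0219], dtype=float32))} ((524.4680786132812, 86.90243530273438), (221.6649169921875, 114.01285552978516), 82.94261932373047)
scene B {'far': (np.float32(85.95), array([0.5699, 0.0901], dtype=float32)), 'near': (np.float32(85.74), array([0.5133, 0.0937], dtype=float32)), 'left': (np.float32(175.11), array([0.544 , 0.1425], dtype=float32)), 'right': (np.float32(175.15), array([0.5377, 0.0556], dtype=float32))} ((542.2818603515625, 98.99530029296875), (88.97137451171875, 58.22340774536133), 84.5717544555664)
[[-0.     0.282  0.959]
 [-0.001  0.959 -0.282]
 [-1.    -0.001 -0.   ]]
```

Heights agree with the text: ledge about 0.059 to 0.060, blank top about 0.064 to 0.065. The ledge long axis is at 84.05° (yaw -5.95°). The blank is askew by about +1.9°, with a gap of about 16 mm, and it needs about +80 mm along the ledge towards +y (the magnifier side). I'll move over to it at height with the hand shut and aligned to the ledge.

Emit:
drive_tool:
  plan: "0 0 -0.25 0.4 -0.06; 0 0 -0.5 0.8 -0.122; 0 0 -0.6 1 -0.122; 0 0 -0.6 1 -0.122; 0 0 -0.6 1 -0.122"
  grip_force: 20

```text
t: 0.6
tcp_pos: [0.2271, 0.4179, 0.2312]
ee_rot: [0.037, 0.706, -0.037, 0.706]
force: [-0.0, -0.5, 0.1]
gripper_width: 0.0126
```

Emit:
drive_tool:
  plan: "0 0 -0.3 0.3 0; 0 0 -0.6 0.65 0; 0 0 -0.95 1 0; 0 0 -0.95 1 0"

```text
t: 1.0
tcp_pos: [0.3189, 0.3107, 0.2312]
ee_rot: [0.038, 0.706, -0.039, 0.706]
force: [-0.5, 0.1, 0.4]
gripper_width: -0.0004
```

Emit:
drive_tool:
  plan: "0 0 -0.3 0.3 0; 0 0 -0.6 0.65 0; 0 0 -0.95 1 0; 0 0 -0.95 1 0"

```text
t: 1.4
tcp_pos: [0.409, 0.2062, 0.2308]
ee_rot: [0.038, 0.706, -0.038, 0.706]
force: [-0.1, -0.0, 0.3]
gripper_width: 0.0001
```

Emit:
drive_tool:
  plan: "0 0 -0.3 0.3 0; 0 0 -0.6 0.65 0; 0 0 -0.9 0.97 0; 0 0 -0.9 0.97 0; 0 0 -0.9 0.97 0"

```text
t: 1.9
tcp_pos: [0.4938, 0.11, 0.2307]
ee_rot: [0.037, 0.707, -0.036, 0.706]
force: [-0.0, -0.8, -0.4]
gripper_width: -0.0001
```

```bash
cat > loc.py <<'E'
from ledge import *
u=np.array([.1036,.9946]);n=np.array([.9946,-.1036]);O=np.array([.538,.0842])
def tl():
    s=bot.read_state(); p=np.array(s['tcp_pos']); q=p[:2]-O
    M=R.from_quat(s['ee_rot']).as_matrix()
    print('t',round(float(s['t']),2),'ledge x,y',(q@n).round(4),(q@u).round(4),'z',p[2].round(4),'F n,u,z',np.round([s['force'][:2]@n,s['force'][:2]@u,s['force'][2]],2),'tooly deg',np.degrees(np.arctan2(M[1,1],M[0,1])).round(2),'w',s['gripper_width'])
E
python3 - <<'E'
from loc import *
tl(); k=K('wrist'); im,d=viewer.grab_frame('wrist'); np.savez('pics/w1',im=im,d=d); cv2.imwrite('pics/w1.png',im[:,:,::-1]); print(k)
E
```

```text
t 1.9 ledge x,y -0.0466 0.0211 z 0.2307 F n,u,z [ 0.06 -0.83 -0.41] tooly deg 84.11 w -8.179757453896506e-05
(np.float64(328.8579289250827), 256.06771292967255, 191.15111072823993, array([0.42216725, 0.11745143, 0.37325358]), array([[ 1.03343372e-01,  9.53329001e-01,  2.83696956e-01],
       [ 9.94645520e-01, -9.92400660e-02, -2.88391834e-02],
       [ 6.60874724e-04,  2.85158245e-01, -9.58480223e-01]]))
```

View pics/w1.png

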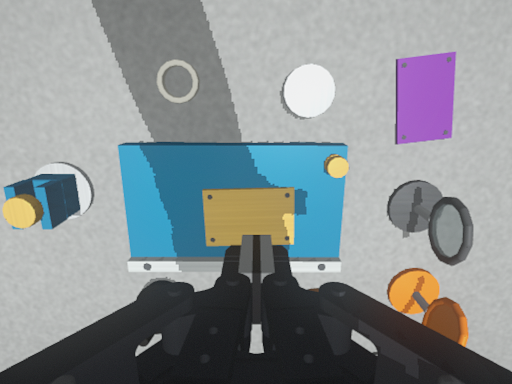

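The wrist view shows the ledge from (120,143) to (347,258). The brass blank is at (203-294, 188-246), the nut at (336,167), and the fingers run down to about (257,240). I'll cast these points.

```bash
python3 - <<'E'
from loc import *
k=K('wrist'); z=np.load('pics/w1.npz'); d=z['d']; P=pts('wrist',d,k)
lc=lambda w:np.c_[(w[:,:2]-O)@n,(w[:,:2]-O)@u]
for nm,uv,h in[('ledge near L,R',[(120,143.5),(347,143.5)],.06),('fence base L,R',[(131,257),(341.5,257.5)],.06),('blank near',[(203,190.5),(294,187.5)],.065),('blank far',[(206,246.5),(294,243)],.065),('nut',[(337,160)],.078)]:
    print(nm,lc(ray('wrist',uv,h,k)).round(4).tolist(),[P[int(v)+(3 if 'near' in nm else -3),int(np.clip(a,125,335))][2].round(4) for a,v in uv])
E
```

```text
ledge near L,R [[-0.0731, -0.1081], [-0.0734, 0.1083]] [np.float64(0.0603), np.float64(0.0615)]
fence base L,R [[0.047, -0.1104], [0.0473, 0.1122]] [np.float64(0.0603), np.float64(0.0599)]
blank near [[-0.0279, -0.0302], [-0.0311, 0.0587]] [np.float64(0.0649), np.float64(0.0653)]
blank far [[0.0322, -0.0298], [0.0282, 0.0607]] [np.float64(0.0597), np.float64(0.0596)]
nut [[-0.061, 0.0954]] [np.float64(0.0742)]
```

The three views agree to within about 2 mm. The blank centre is near ledge (0.000, 0.015), with its near edge at -0.028 to -0.031. I'll descend 10 mm short of it.

Emit:
drive_tool:
  plan: "0 0.3 0 -0.08 0; 0 0.7 0 -0.08 0; 0 1 0 -0.08 0; 0 1 0 -0.08 0"

```text
t: 2.35
tcp_pos: [0.4821, 0.111, 0.1276]
ee_rot: [0.035, 0.709, -0.036, 0.704]
force: [-1.0, -0.4, 1.0]
gripper_width: -0.0001
```

Emit:
drive_tool:
  plan: "0 0.2 0 0 0; 0 0.45 0 0 0; 0 0.6 0 0 0; 0 0.63 0 0 0; 0 0.63 0 0 0"

```text
t: 2.85
tcp_pos: [0.486, 0.1107, 0.0695]
ee_rot: [0.036, 0.706, -0.036, 0.706]
force: [-0.7, 0.5, 0.1]
gripper_width: 0.0001
```

```bash
python3 - <<'E'
from loc import *
tl(); im,d=viewer.grab_frame('scene'); cv2.imwrite('pics/s2.png',cv2.resize(im[130:280,200:400,::-1],None,fx=4,fy=4))
tl()
E
```

```text
t 2.85 ledge x,y -0.0545 0.021 z 0.0695 F n,u,z [-0.71  0.45  0.14] tooly deg 84.19 w 9.12074591973587e-05
t 2.9 ledge x,y -0.054 0.021 z 0.0699 F n,u,z [-0.28 -0.16 -0.36] tooly deg 84.17 w 0.0003125914846316239
```

View pics/s2.png

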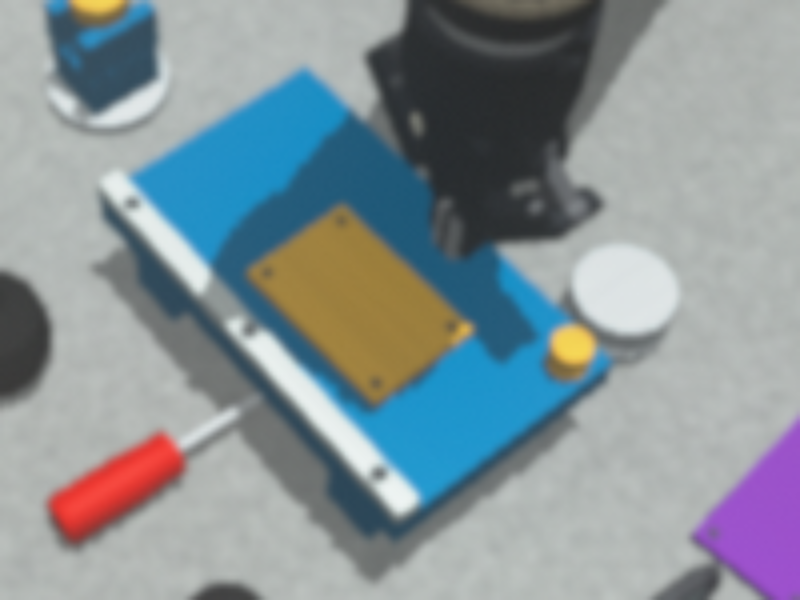

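The fingertips stand over the near strip of the ledge at about (450,240) in the crop, clear of the blank and the nut. I'll lower to 1.5 to 2 mm above the ledge.

Emit:
drive_tool:
  plan: "0 0.04 0 0 0; 0 0.06 0 0 0; 0 0.075 0 0 0; 0 0.075 0 0 0; 0 0.075 0 0 0"

```text
t: 3.4
tcp_pos: [0.4858, 0.1097, 0.0608]
ee_rot: [0.036, 0.706, -0.036, 0.706]
force: [-0.2, -0.6, -0.6]
gripper_width: 0.0002
```

Emit:
drive_tool:
  plan: "0 -0.012 0 0.02 0; 0 -0.012 0 0.04 0; 0 -0.012 0 0.06 0; 0 -0.012 0 0.08 0; 0 -0.012 0 0.1 0"

```text
t: 3.9
tcp_pos: [0.4959, 0.1087, 0.062]
ee_rot: [0.036, 0.706, -0.036, 0.706]
force: [-0.4, 1.1, 0.3]
gripper_width: -0.0002
```

Emit:
drive_tool:
  plan: "0 0 0 0.02 0; 0 0 0 0.04 0; 0 0 0 0.06 0; 0 0 0 0.08 0; 0 0 0 0.1 0"

```text
t: 4.4
tcp_pos: [0.5055, 0.1077, 0.0619]
ee_rot: [0.036, 0.706, -0.036, 0.706]
force: [-2.3, -0.0, 0.9]
gripper_width: 0.0002
```

```bash
cat > look.py <<'E'
from loc import *
import sys
tag=sys.argv[1]
tl()
lc=lambda w:np.c_[(w[:,:2]-O)@n,(w[:,:2]-O)@u]
for nme in sys.argv[2:] or ['top','scene']:
    k=K(nme); im,d=viewer.grab_frame(nme); np.savez(f'pics/{tag}_{nme}',im=im,d=d)
    y,b=masks(im); m=np.zeros_like(y); P=pts(nme,d,k)
    q=(P[...,:2]-O); lx=q@n; ly=q@u
    m=(cv2.cvtColor(im,cv2.COLOR_RGB2HSV)[...,1]>90)&y&(abs(lx)<.055)&(abs(ly-.05)<.14)&(P[...,2]>.05)&~((lx<-.045)&(ly>.07))
    m=big(m); r,c,w=rect(nme,m,.065,k); rr=lc(np.array([[r[0][0]/1000,r[0][1]/1000]]))[0]
    S=sides(w,r)
    print(nme,'blank ctr',rr.round(4),'size',np.round(r[1],1),{a:(round(float(deg(v)),1),lc(v[1][None])[0].round(4).tolist()) for a,v in S.items()})
    cr=im[130:280,200:400] if nme=='scene' else im[160:280,110:310] if nme=='top' else im
    cv2.imwrite(f'pics/{tag}_{nme}.png',cv2.resize(cr[...,::-1],None,fx=1 if nme=='wrist' else 4,fy=1 if nme=='wrist' else 4))
tl()
E
python3 look.py a scene
```

```text
t 4.4 ledge x,y -0.0347 0.02 z 0.0619 F n,u,z [-2.29 -0.25  0.88] tooly deg 84.11 w 0.0002089639781763461
scene blank ctr [0.0084 0.0145] size [87.9 57.7] {'far': (83.5, [0.0365, 0.0166]), 'near': (82.8, [-0.0197, 0.0205]), 'left': (173.2, [0.0102, 0.0576]), 'right': (174.0, [0.007, -0.0288])}
t 4.45 ledge x,y -0.0343 0.0201 z 0.0619 F n,u,z [-1.6  -1.06 -0.64] tooly deg 84.11 w 1.8383664246147256e-05
```

View pics/a_scene.png

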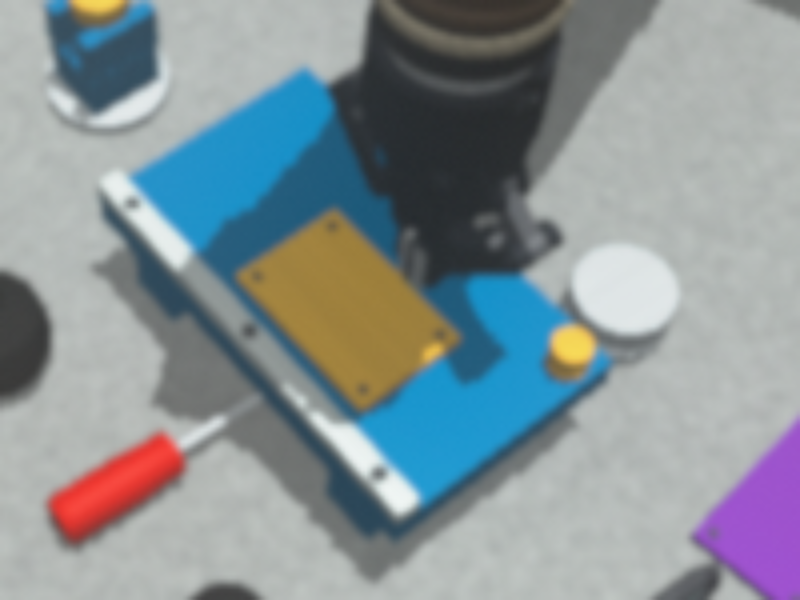

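The fingertips touch the near long side at (410,270) and the blank has slid with about 2 N. It is aligned with the ledge to about 0.5 to 1°, with about 10 mm left to the fence. I'll continue gently.

Emit:
drive_tool:
  plan: "0 0 0 0.02 0; 0 0 0 0.04 0; 0 0 0 0.055 0; 0 0 0 0.07 0; 0 0 0 0.08 0"

```text
t: 4.95
tcp_pos: [0.5138, 0.1068, 0.062]
ee_rot: [0.036, 0.706, -0.036, 0.706]
force: [-1.1, 0.3, -0.1]
gripper_width: 0.0002
```

Emit:
drive_tool:
  plan: "0 0 0 0.01 0; 0 0 0 0.015 0; 0 0 0 0.02 0"

```text
t: 5.25
tcp_pos: [0.5149, 0.1066, 0.0618]
ee_rot: [0.036, 0.707, -0.036, 0.706]
force: [-4.9, 0.4, 0.9]
gripper_width: -0.0002
```

```bash
python3 look.py b scene
```

```text
t 5.25 ledge x,y -0.0253 0.0199 z 0.0618 F n,u,z [-4.92 -0.16  0.89] tooly deg 84.11 w -0.00020095251387847535
scene blank ctr [0.0162 0.0138] size [89.  55.8] {'far': (84.0, [0.0431, 0.0069]), 'near': (82.9, [-0.0109, 0.0145]), 'left': (172.1, [0.0131, 0.0568]), 'right': (172.4, [0.0184, -0.0294])}
t 5.3 ledge x,y -0.0253 0.0199 z 0.0618 F n,u,z [-5.13 -0.32  1.47] tooly deg 84.11 w 9.170698801626051e-05
```

View pics/b_scene.png

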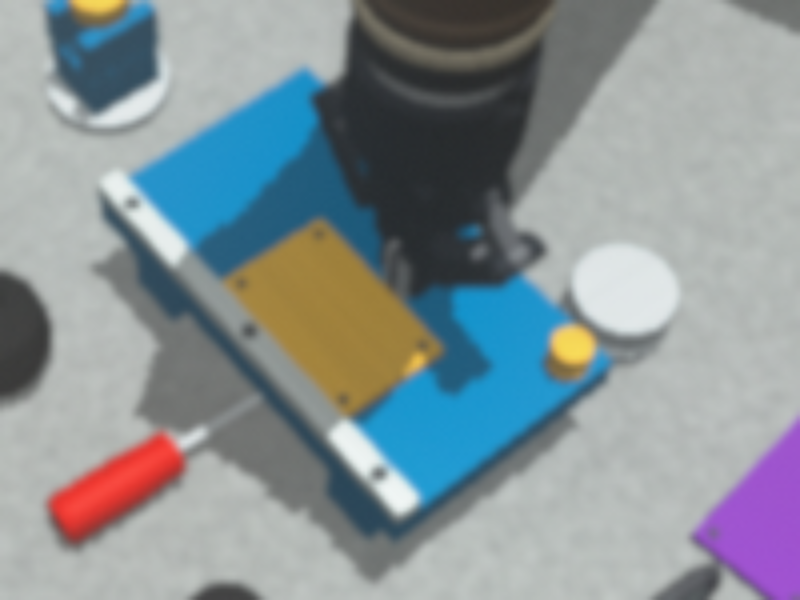

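The force rose to 5 N with the TCP at ledge x = -0.0253, and no gap is visible, so the blank is on the fence. I'll back off, rise, and go round to its clamp-side short end.

Emit:
drive_tool:
  plan: "0 0 0 -0.05 0; 0 0 0 -0.1 0; 0 -0.3 0 -0.1 0; 0 -0.3 0 -0.1 0; 0 -0.3 0 -0.1 0"

```text
t: 5.8
tcp_pos: [0.5065, 0.1079, 0.0929]
ee_rot: [0.037, 0.705, -0.036, 0.707]
force: [-0.1, -0.1, 0.6]
gripper_width: -0.0001
```

Emit:
drive_tool:
  plan: "0 0 -0.3 0 0; 0 0 -0.65 0.1 0; 0 0 -0.8 0.3 0; 0 0 -0.8 0.42 0; 0 0 -0.8 0.42 0"

```text
t: 6.3
tcp_pos: [0.5402, 0.0236, 0.0912]
ee_rot: [0.037, 0.706, -0.037, 0.706]
force: [0.1, 0.3, -0.1]
gripper_width: 0.0001
```

```bash
python3 look.py c scene
```

```text
t 6.3 ledge x,y 0.0085 -0.06 z 0.0912 F n,u,z [ 0.06  0.3  -0.09] tooly deg 84.04 w 0.00012630345265700736
scene blank ctr [0.0163 0.0136] size [88.4 55.9] {'far': (84.2, [0.0431, 0.0084]), 'near': (82.7, [-0.0108, 0.0158]), 'left': (173.3, [0.017, 0.0569]), 'right': (173.6, [0.0161, -0.0298])}
t 6.35 ledge x,y 0.0075 -0.0596 z 0.0912 F n,u,z [-0.19 -0.11 -1.1 ] tooly deg 84.1 w 3.863945687470867e-05
```

View pics/c_scene.png

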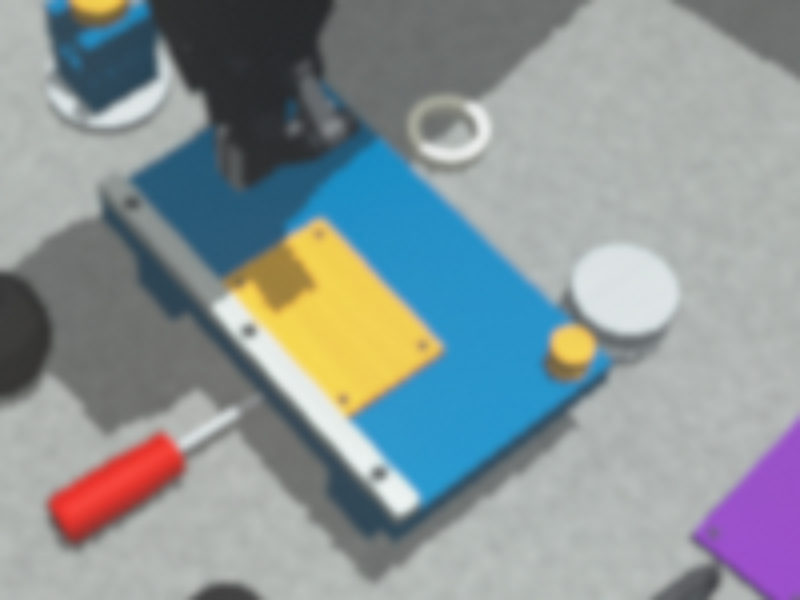

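The blank lies flush on the fence. The fingers are about 15 mm short of its right short side and hang over free ledge. I'll descend and push along +y.

Emit:
drive_tool:
  plan: "0 0.12 0 0 0; 0 0.22 0 0 0; 0 0.295 0 0 0; 0 0.295 0 0 0; 0 0.295 0 0 0"

```text
t: 6.85
tcp_pos: [0.5388, 0.024, 0.0622]
ee_rot: [0.036, 0.706, -0.036, 0.706]
force: [0.2, 0.6, 0.2]
gripper_width: -0.0003
```

Emit:
drive_tool:
  plan: "0 0 0.03 0 0; 0 0 0.06 0 0; 0 0 0.09 0 0; 0 0 0.12 0 0; 0 0 0.15 0 0"

```text
t: 7.35
tcp_pos: [0.5408, 0.0391, 0.0626]
ee_rot: [0.036, 0.706, -0.036, 0.706]
force: [-0.2, 0.2, -0.9]
gripper_width: -0.0001
```

Emit:
drive_tool:
  plan: "0 0 0.03 0 0; 0 0 0.06 0 0; 0 0 0.09 0 0; 0 0 0.12 0 0; 0 0 0.15 0 0"

```text
t: 7.85
tcp_pos: [0.5423, 0.0537, 0.0625]
ee_rot: [0.036, 0.706, -0.037, 0.706]
force: [-0.5, -0.8, -0.4]
gripper_width: 0.0001
```

```bash
python3 look.py d scene
```

```text
t 7.85 ledge x,y 0.0074 -0.0299 z 0.0625 F n,u,z [-0.39 -0.82 -0.38] tooly deg 84.1 w 0.00014996056910168167
scene blank ctr [0.0167 0.0226] size [88.8 57.2] {'far': (83.7, [0.0431, 0.0219]), 'near': (82.6, [-0.0109, 0.0246]), 'left': (173.2, [0.0166, 0.0662]), 'right': (169.4, [0.0131, -0.0202])}
t 7.9 ledge x,y 0.0075 -0.0294 z 0.0625 F n,u,z [-0.22 -0.11  0.13] tooly deg 84.12 w 0.0004251838923821296
```

View pics/d_scene.png

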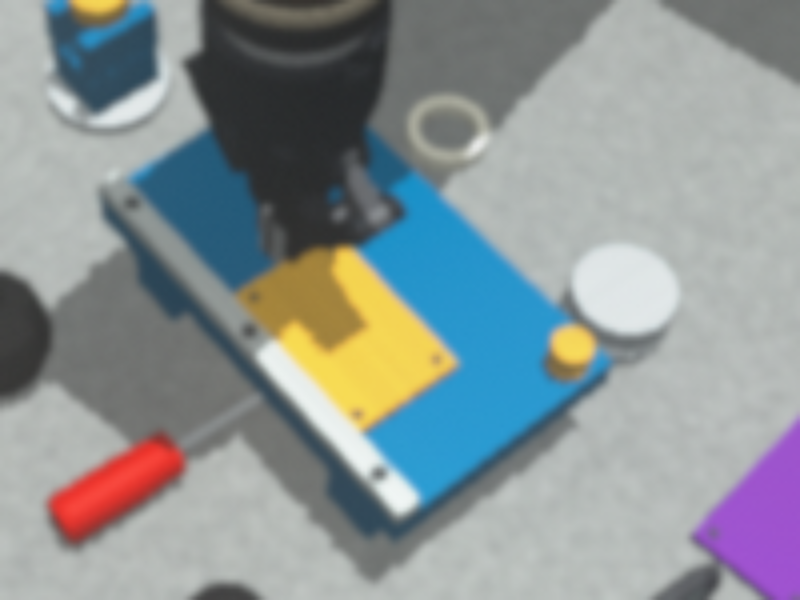

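The blank slides along the fence with about 1 N and stays flush. The TCP trails its centre by about 52 mm, leaving about 72 mm to go.

Emit:
drive_tool:
  plan: "0 0.006 0.04 0 0; 0 0.006 0.08 0 0; 0 0.006 0.12 0 0; 0 0.006 0.16 0 0; 0 0.006 0.2 0 0"

```text
t: 8.4
tcp_pos: [0.5445, 0.0738, 0.062]
ee_rot: [0.036, 0.706, -0.036, 0.706]
force: [-0.3, -4.0, 1.9]
gripper_width: 0.0004
```

Emit:
drive_tool:
  plan: "0 0 0.04 0 0; 0 0 0.08 0 0; 0 0 0.12 0 0; 0 0 0.16 0 0; 0 0 0.2 0 0"

```text
t: 8.9
tcp_pos: [0.5465, 0.0938, 0.0619]
ee_rot: [0.036, 0.706, -0.036, 0.706]
force: [-0.4, -3.9, 2.7]
gripper_width: 0.0001
```

```bash
python3 look.py e scene
```

```text
t 8.9 ledge x,y 0.0074 0.0104 z 0.0619 F n,u,z [ 0.01 -3.93  2.7 ] tooly deg 84.11 w 0.00014885924364243136
scene blank ctr [0.0153 0.0633] size [89.5 57.7] {'far': (84.9, [0.0434, 0.0599]), 'near': (82.6, [-0.0106, 0.062]), 'left': (172.2, [0.0155, 0.1068]), 'right': (170.1, [0.0213, 0.0197])}
t 8.95 ledge x,y 0.0074 0.011 z 0.0619 F n,u,z [ 0.84 -1.52  0.98] tooly deg 84.13 w -0.0002444078554184533
```

View pics/e_scene.png

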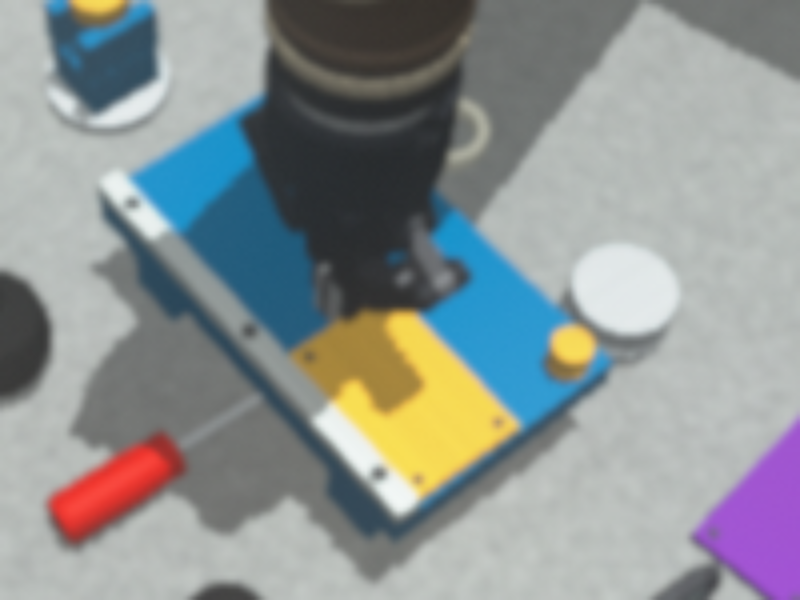

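The leading edge has just reached the ledge's end, with centre y at about 0.063. About 32 mm remain, so I'll push 20 mm and then re-measure.

Emit:
drive_tool:
  plan: "0 0 0.04 0 0; 0 0 0.08 0 0; 0 0 0.12 0 0; 0 0 0.16 0 0; 0 0 0.2 0 0"

```text
t: 9.45
tcp_pos: [0.5484, 0.1137, 0.0618]
ee_rot: [0.036, 0.706, -0.036, 0.706]
force: [-0.1, -2.0, 0.8]
gripper_width: -0.0005
```

```bash
python3 look.py f scene
```

```text
t 9.45 ledge x,y 0.0073 0.0304 z 0.0618 F n,u,z [ 0.15 -2.    0.78] tooly deg 84.12 w -0.0004989806350041919
scene blank ctr [0.0175 0.0834] size [88.9 60.4] {'far': (84.2, [0.0437, 0.0831]), 'near': (84.0, [-0.011, 0.0816]), 'left': (173.5, [0.0221, 0.1269]), 'right': (168.1, [0.0181, 0.0403])}
t 9.5 ledge x,y 0.0074 0.031 z 0.0618 F n,u,z [ 0.09 -1.49  0.93] tooly deg 84.14 w 2.6118094846802676e-05
```

View pics/f_scene.png

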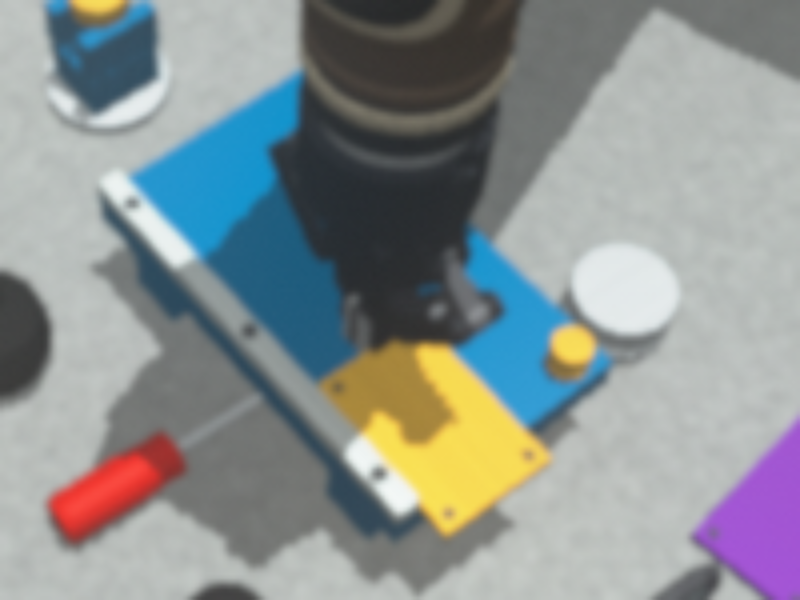

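The blank overhangs by about 17 to 18 mm and is still flush. I'll push 12 mm more.

Emit:
drive_tool:
  plan: "0 0 0.03 0 0; 0 0 0.06 0 0; 0 0 0.09 0 0; 0 0 0.11 0 0; 0 0 0.12 0 0"

```text
t: 10.0
tcp_pos: [0.5497, 0.1255, 0.0618]
ee_rot: [0.036, 0.706, -0.036, 0.706]
force: [-0.0, -1.6, 0.7]
gripper_width: -0.0002
```

Emit:
drive_tool:
  plan: "0 0 0 0 0; 0 0 -0.1 0 0; 0 0 -0.2 0 0; 0 -0.3 -0.3 0 0; 0 -0.5 -0.3 -0.3 0"

```text
t: 10.5
tcp_pos: [0.5187, 0.0969, 0.1127]
ee_rot: [0.037, 0.706, -0.037, 0.707]
force: [-1.3, 0.2, 1.4]
gripper_width: -0.0003
```

Emit:
drive_tool:
  plan: "0 -0.3 -0.3 -0.3 0; 0 -0.7 -0.6 -0.6 0; 0 -0.7 -0.9 -0.9 0; 0 -0.7 -0.9 -0.9 0"

```text
t: 10.9
tcp_pos: [0.4149, 0.0157, 0.1841]
ee_rot: [0.037, 0.705, -0.038, 0.707]
force: [1.1, 0.8, -0.5]
gripper_width: -0.0002
```

```bash
python3 look.py g scene top; python3 - <<'E'
from loc import *
for nme in['scene','top']:
    z=np.load(f'pics/g_{nme}.npz'); k=K(nme); P=pts(nme,z['d'],k)
    y,b=masks(z['im'])
    m=b&(P[...,2]>.05)&(P[...,2]<.07); r,c,w=rect(nme,big(m),.06,k); l=np.c_[(w-O)@n,(w-O)@u]
    e=l[(l[:,1]>.1)&(l[:,0]<-.02)]; print(nme,'ledge end y',np.median(e[:,1]).round(4))
    q=(P[...,:2]-O); ly=q@u; lx=q@n; bl=big(y&(P[...,2]>.055)&(P[...,2]<.07)); print('z inboard/outboard',np.median(P[...,2][bl&(ly<.08)]),np.median(P[...,2][bl&(ly>.115)]))
E
```

```text
t 10.9 ledge x,y -0.1153 -0.0809 z 0.1841 F n,u,z [ 0.99  0.89 -0.49] tooly deg 83.92 w -0.00020414367428242105
scene blank ctr [0.0173 0.0952] size [89.1 61.5] {'far': (78.8, [0.0449, 0.092]), 'near': (84.6, [-0.011, 0.0903]), 'left': (172.6, [0.0211, 0.1387]), 'right': (172.2, [0.011, 0.0514])}
top blank ctr [0.0158 0.0936] size [88.6 59.1] {'far': (82.6, [0.0441, 0.0848]), 'near': (82.8, [-0.0127, 0.0944]), 'left': (172.2, [0.0219, 0.1368]), 'right': (171.9, [0.0096, 0.051])}
t 11.0 ledge x,y -0.1128 -0.079 z 0.1826 F n,u,z [ 0.45 -0.23 -0.09] tooly deg 83.99 w -0.00013125549201256054
scene ledge end y 0.1088
z inboard/outboard 0.06513754180385745 0.06521575315865025
top ledge end y 0.1061
z inboard/outboard 0.06369602361026822 0.06366847517032304
```

View pics/g_scene.png

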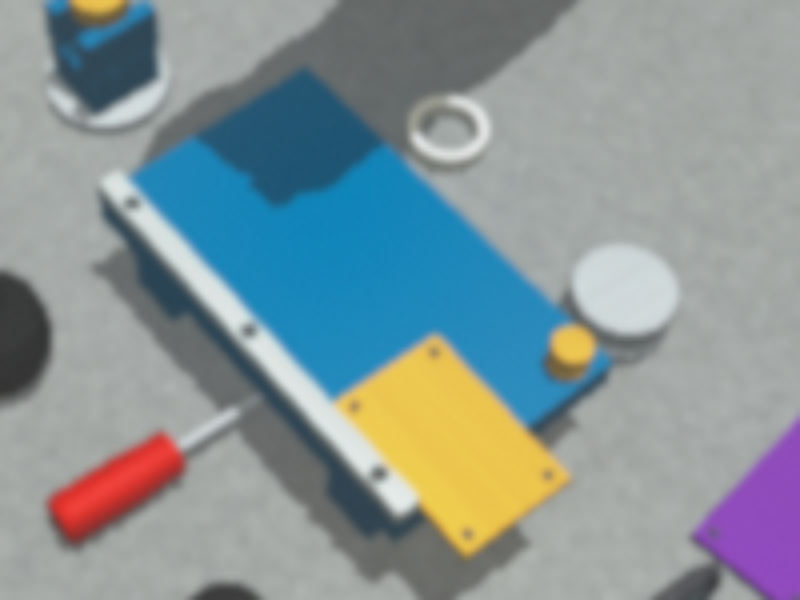

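View pics/g_top.png

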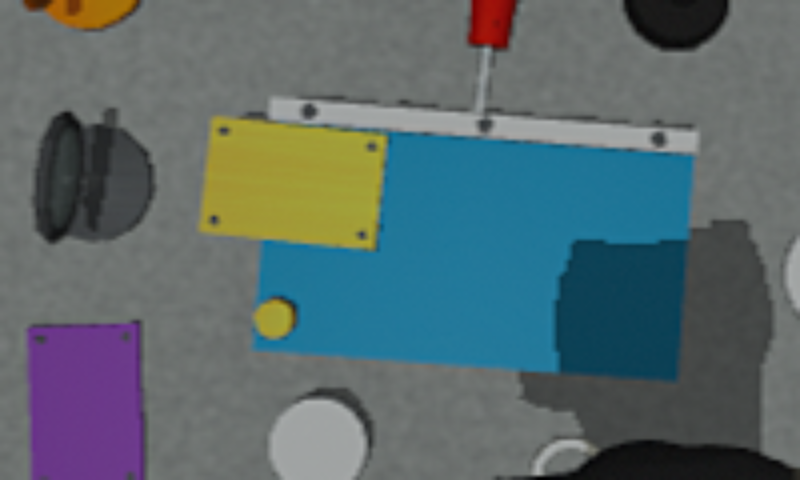

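Both views give a 30 mm overhang, and it lies level (0.065 inboard and outboard). In the top view the blank's edge and dot rows are about 1.5° off the fence line, with the trailing end 1 to 2 mm away. I'll nudge the trailing half of its near side up to the fence, keeping away from the nut.

Emit:
drive_tool:
  plan: "0 0 0.3 0 0; 0 0 0.6 0.3 0; 0 0 0.9 0.6 0; 0 0 0.9 0.68 0; 0 0 0.9 0.68 0"

```text
t: 11.5
tcp_pos: [0.4958, 0.1014, 0.1803]
ee_rot: [0.036, 0.707, -0.036, 0.705]
force: [-0.3, -0.1, 0.1]
gripper_width: -0.0
```

Emit:
drive_tool:
  plan: "0 0.1 0.3 0 0; 0 0.3 0.55 0 0; 0 0.6 0.55 0 0; 0 0.9 0.55 0 0; 0 0.95 0.55 0 0"

```text
t: 12.0
tcp_pos: [0.4974, 0.1542, 0.0833]
ee_rot: [0.036, 0.708, -0.037, 0.704]
force: [-1.0, -0.3, 0.2]
gripper_width: 0.0
```

```bash
python3 look.py i scene
```

```text
t 12.0 ledge x,y -0.0476 0.0654 z 0.0833 F n,u,z [-0.94 -0.45  0.22] tooly deg 84.09 w 4.340895677449229e-05
scene blank ctr [0.0173 0.0955] size [88.5 61.5] {'far': (78.9, [0.0451, 0.0928]), 'near': (84.5, [-0.0111, 0.0977]), 'left': (172.6, [0.0211, 0.1387]), 'right': (172.0, [0.0131, 0.0519])}
t 12.05 ledge x,y -0.0469 0.0656 z 0.0845 F n,u,z [-0.36 -0.82 -0.26] tooly deg 84.08 w 0.00013475939563042705
```

View pics/i_scene.png

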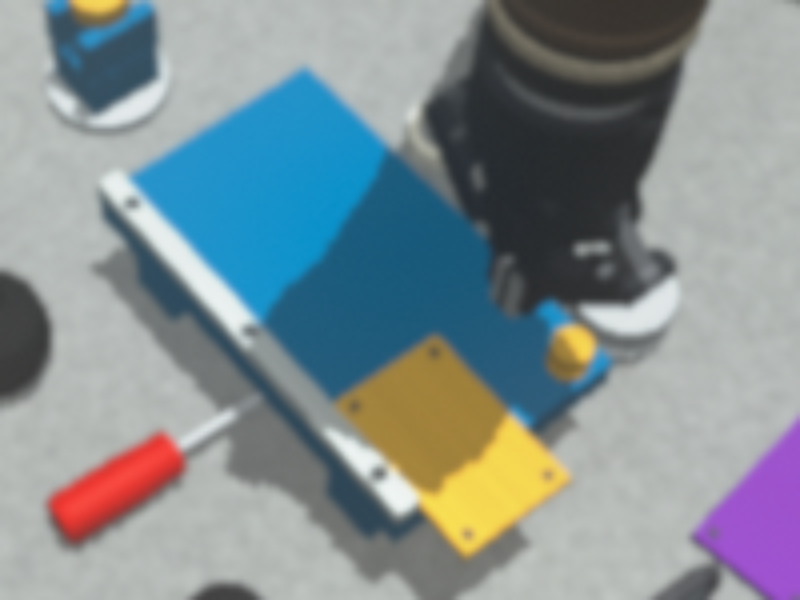

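The fingertips (515,310) stand beside the nut (572,350). I'll shift 5 mm away from it, descend and nudge.

Emit:
drive_tool:
  plan: "0 0 -0.05 0.03 0; 0 0.1 -0.05 0.03 0; 0 0.18 -0.05 0.03 0; 0 0.22 -0.05 0.03 0; 0 0.22 -0.05 0.03 0"

```text
t: 12.55
tcp_pos: [0.5026, 0.15, 0.0643]
ee_rot: [0.036, 0.707, -0.036, 0.706]
force: [-0.1, -0.1, -0.8]
gripper_width: -0.0
```

```bash
python3 -c "
from loc import *
tl()"
```

```text
t 12.55 ledge x,y -0.042 0.0618 z 0.0643 F n,u,z [-0.05 -0.12 -0.75] tooly deg 84.11 w -4.409034842206682e-05
```

Lower 2.2 mm more, then approach to x ≈ -0.026 (the flush contact was at -0.0253).

Emit:
drive_tool:
  plan: "0 0.022 0 0 0; 0 0.022 0 0.03 0; 0 0.022 0 0.06 0; 0 0.022 0 0.09 0; 0 0.022 0 0.12 0"

```text
t: 13.05
tcp_pos: [0.5154, 0.149, 0.0628]
ee_rot: [0.036, 0.706, -0.036, 0.706]
force: [-0.7, -0.8, -0.7]
gripper_width: -0.0002
```

Emit:
drive_tool:
  plan: "0 0 0 0.01 0; 0 0 0 0.02 0; 0 0 0 0.03 0; 0 0 0 0.03 0"

```text
t: 13.45
tcp_pos: [0.518, 0.1486, 0.0627]
ee_rot: [0.036, 0.706, -0.036, 0.706]
force: [-0.3, 0.4, -0.7]
gripper_width: 0.0005
```

```bash
python3 look.py j scene
```

```text
t 13.45 ledge x,y -0.0266 0.062 z 0.0627 F n,u,z [-0.39  0.38 -0.67] tooly deg 84.11 w 0.0004953290132721049
scene blank ctr [0.0179 0.0952] size [89.  60.7] {'far': (79.1, [0.0449, 0.0879]), 'near': (84.2, [-0.011, 0.1034]), 'left': (173.6, [0.0196, 0.1388]), 'right': (173.2, [0.0145, 0.0516])}
t 13.5 ledge x,y -0.0267 0.062 z 0.0627 F n,u,z [ 0.14 -0.03 -0.05] tooly deg 84.11 w 0.00017438787820711466
```

Emit:
drive_tool:
  plan: "0 0.005 0 0.005 0; 0 0.005 0 0.01 0; 0 0.005 0 0.013 0; 0 0.005 0 0.013 0"

```text
t: 13.9
tcp_pos: [0.5189, 0.1485, 0.0622]
ee_rot: [0.036, 0.706, -0.036, 0.706]
force: [-2.2, 0.2, 2.4]
gripper_width: 0.0
```

Emit:
drive_tool:
  plan: "0 0 0 0.005 0; 0 0 0 0.01 0; 0 0 0 0.01 0"

```text
t: 14.2
tcp_pos: [0.52, 0.1483, 0.0621]
ee_rot: [0.036, 0.706, -0.036, 0.706]
force: [-3.7, -0.5, 2.6]
gripper_width: 0.0001
```

The contact force has risen to 3.7 N at x ≈ -0.0246, so it is flush. I'll back away, rise and check.

Emit:
drive_tool:
  plan: "0 0 0 -0.06 0; 0 0 0 -0.13 0; 0 -0.2 -0.1 -0.13 0; 0 -0.5 -0.3 -0.13 0; 0 -0.8 -0.4 -0.3 0"

```text
t: 14.7
tcp_pos: [0.4866, 0.1109, 0.1427]
ee_rot: [0.036, 0.706, -0.037, 0.706]
force: [-0.0, 0.6, -0.2]
gripper_width: -0.0001
```

Emit:
drive_tool:
  plan: "0 -0.3 -0.3 -0.3 0; 0 -0.4 -0.6 -0.6 0; 0 -0.4 -0.9 -0.9 0; 0 -0.4 -0.9 -0.9 0; 0 -0.4 -0.9 -0.9 0"

```text
t: 15.2
tcp_pos: [0.3873, 0.0312, 0.1827]
ee_rot: [0.037, 0.705, -0.037, 0.707]
force: [0.7, -0.3, -0.1]
gripper_width: -0.0
```

```bash
python3 look.py z scene top; python3 - <<'E'
from loc import *
# dots (dark spots inside blank) and fence line, same view
for nme in['scene','top']:
    im=np.load(f'pics/z_{nme}.npz')['im']; k=K(nme); P=pts(nme,np.load(f'pics/z_{nme}.npz')['d'],k)
    y,b=masks(im); q=P[...,:2]-O
    bl=big(y&(P[...,2]>.055)&(P[...,2]<.07)&((q@n)>-.04))
    hull=cv2.convexHull(np.argwhere(bl)[:,::-1].astype(np.int32)); H=np.zeros(bl.shape,np.uint8); cv2.fillConvexPoly(H,hull,1); H=cv2.erode(H,np.ones((3,3)))
    g=cv2.cvtColor(im,cv2.COLOR_RGB2GRAY).astype(float); bg=np.median(g[bl]); wt=np.where(H>0,np.clip(bg-25-g,0,None),0)
    nn,lab,st,ce=cv2.connectedComponentsWithStats((wt>0).astype(np.uint8)); 
    C=[]
    for i in range(1,nn):
        v,u_=np.nonzero(lab==i); w=wt[v,u_]; C.append(((u_*w).sum()/w.sum(),(v*w).sum()/w.sum(),w.sum()))
    C=sorted(C,key=lambda c:-c[2])[:4]; W=ray(nme,np.array(C)[:,:2],.065,k)[:,:2]; l=np.c_[(W-O)@n,(W-O)@u]; print(nme,'dots',l[np.lexsort((l[:,1],l[:,0]))].round(4).tolist(),'mean',l.mean(0).round(4))
    l=l[np.argsort(l[:,0])]; print(' row angles',[round(float(np.degrees(np.arctan2(*(a[np.argsort(a[:,1])][1]-a[np.argsort(a[:,1])][0])))),2) for a in(l[:2],l[2:])])
E
```

```text
t 15.2 ledge x,y -0.1444 -0.0684 z 0.1827 F n,u,z [ 0.72 -0.21 -0.08] tooly deg 84.05 w -3.4233018086055092e-06
scene blank ctr [0.0192 0.0953] size [89.1 60.7] {'far': (79.0, [0.0472, 0.1096]), 'near': (86.1, [-0.0103, 0.099]), 'left': (174.3, [0.0187, 0.1392]), 'right': (173.6, [0.0207, 0.0516])}
top blank ctr [0.0167 0.0942] size [88.5 59. ] {'far': (84.5, [0.0452, 0.0944]), 'near': (83.7, [-0.0118, 0.0978]), 'left': (174.3, [0.011, 0.1375]), 'right': (171.9, [0.0117, 0.0512])}
t 15.3 ledge x,y -0.1437 -0.0677 z 0.1823 F n,u,z [-0.5   0.76  0.38] tooly deg 84.12 w 0.0002402166190805091
scene dots [[-0.0056, 0.0565], [-0.005, 0.1329], [0.04, 0.0562], [0.0412, 0.1324]] mean [0.0177 0.0945]
 row angles [0.47, 0.86]
top dots [[-0.0066, 0.0567], [-0.0059, 0.1325], [0.0394, 0.0562], [0.0399, 0.132]] mean [0.0167 0.0943]
 row angles [0.48, 0.36]
```

View pics/z_top.png

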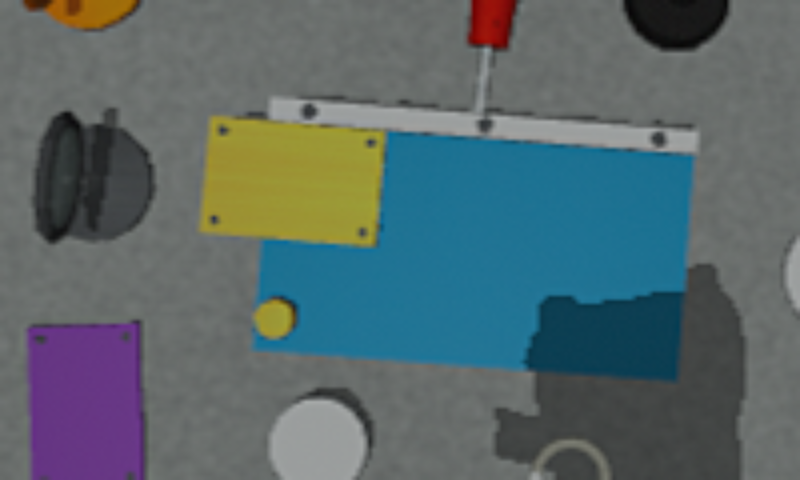

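View pics/z_scene.png

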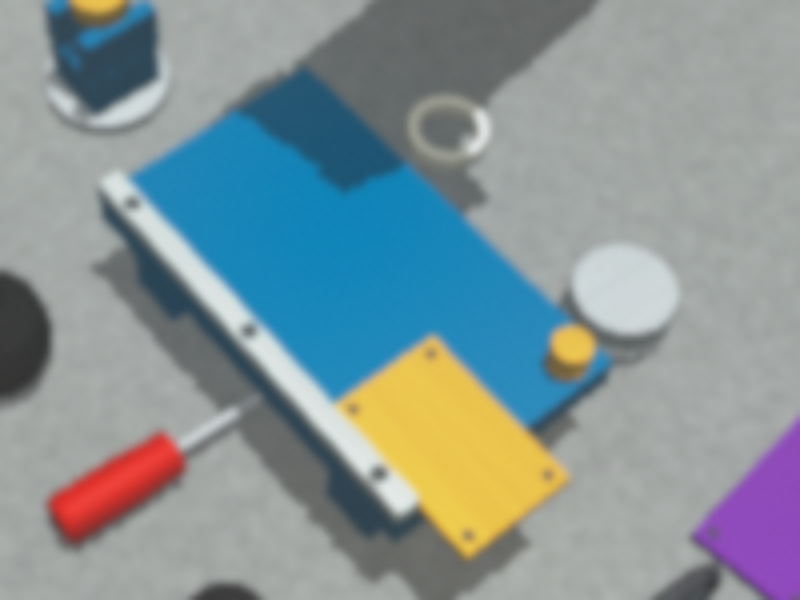

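The blank lies flush, with its dot rows within about 0.5 to 0.9° of the ledge direction, centre at ledge (0.017 to 0.018, 0.0944), and about 30 mm of overhang. The nut, cap, ring and screwdriver are unmoved, and the robot is clear.

```bash
python3 -c "
from loc import *
tl(); print(bot.sign_off())"
```

```text
t 15.3 ledge x,y -0.1437 -0.0677 z 0.1823 F n,u,z [-0.5   0.76  0.38] tooly deg 84.12 w 0.0002402166190805091
the job is handed in; nothing more can be done
None
```

The brass blank now lies flush along the fence and sticks out about 30 mm past the ledge's end on the dark magnifier's side. I handed the job in at 15.3 s. With shut fingertips I pushed the blank to the fence, slid it about 80 mm along it, then nudged its trailing end, which had drifted about 1.5°, back against the fence. Force readings between moves never exceeded about 5 N.

**Last checks, from the top and scene cameras:**
- **Position:** the dots put the blank's centre at ledge x of 0.017 to 0.018 m and y of 0.094 m. Its edge outline in the scene view gave x of 0.019 m instead. All of these are inside the limits.
- **Alignment:** the dot rows are 0.4 to 0.9° off the ledge direction. The blank's far-edge line in the scene view read about 5° off. I set that aside because the fence is mixed into that edge there and the dots and other edges disagree with it.
- **Flatness:** the top stood level inboard and outboard, at 0.065 m in the scene view and 0.064 m in the top view. I measured this before the final nudge, not after.
- **Bystanders:** the nut, cap, ring and screwdriver look unmoved in the final crops. The jar lay outside them and the bulb was only partly in view, but the tool never went behind the fence, where they stand.
- **Robot:** it was clear of everything when I handed the job in.

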